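# Set up the marble run: tubes in order of height, then the channel

### The job

Set up the marble run: stand the four cardboard tubes upright on the circles on the white base board in order of height, one centred on each circle, the tallest on the circle next to the start tower and the shortest on the one next to the low catch tray. Then lay the channel, open side up, lengthwise along the tops of the row and centred on it, so that it rests on the tubes and slopes down evenly from the tower to the tray.

Things in the scene. Friction and masses are not known exactly. Their poses are not given: they have to be found in the camera images.
- tube110_mid (a point): the tallest of four loose upright brown cardboard tubes, 110 mm tall in all, 44 mm in diameter, with a white paper end on top and a flat round card foot 52 mm across and 5 mm thick; the point is on its axis, half-way up (55 mm above its underside), z along the tube. The four tubes differ only in height (50, 70, 90 and 110 mm)
- tube90_mid (a point): the second tallest of four loose upright brown cardboard tubes, 90 mm tall in all, 44 mm in diameter, with a white paper end on top and a flat round card foot 52 mm across and 5 mm thick; the point is on its axis, half-way up (45 mm above its underside), z along the tube. The four tubes differ only in height (50, 70, 90 and 110 mm)
- tube70_mid (a point): the third tallest of four loose upright brown cardboard tubes, 70 mm tall in all, 44 mm in diameter, with a white paper end on top and a flat round card foot 52 mm across and 5 mm thick; the point is on its axis, half-way up (35 mm above its underside), z along the tube. The four tubes differ only in height (50, 70, 90 and 110 mm)
- tube50_mid (a point): the shortest of four loose upright brown cardboard tubes, 50 mm tall in all, 44 mm in diameter, with a white paper end on top and a flat round card foot 52 mm across and 5 mm thick; the point is on its axis, half-way up (25 mm above its underside), z along the tube. The four tubes differ only in height (50, 70, 90 and 110 mm)
- channel_mid (a point): loose cardboard marble channel (the track), a straight trough open at the top and at both ends, 296 mm long, 40 mm wide outside, 24 mm high, walls and floor 4 mm thick, white inside; both ends are alike. It starts lying on the table, open side up. The point is half-way along, across and up (12 mm above its underside); x runs along it, z up out of its open side
- mark1: one of four pencilled circles, 60 mm across with a small cross in the middle, drawn in a straight row on the fixed white base board (130 x 460 mm); the four stand in the order mark1, mark2, mark3, mark4 along the row, 75 mm apart. Origin at the circle's middle on the board's upper face, which is 6 mm above the table; y runs along the row from mark4 towards mark1, x across it
- mark2: one of four pencilled circles, 60 mm across with a small cross in the middle, drawn in a straight row on the fixed white base board (130 x 460 mm); the four stand in the order mark1, mark2, mark3, mark4 along the row, 75 mm apart. Origin at the circle's middle on the board's upper face, which is 6 mm above the table; y runs along the row from mark4 towards mark1, x across it
- mark3: one of four pencilled circles, 60 mm across with a small cross in the middle, drawn in a straight row on the fixed white base board (130 x 460 mm); the four stand in the order mark1, mark2, mark3, mark4 along the row, 75 mm apart. Origin at the circle's middle on the board's upper face, which is 6 mm above the table; y runs along the row from mark4 towards mark1, x across it
- mark4: one of four pencilled circles, 60 mm across with a small cross in the middle, drawn in a straight row on the fixed white base board (130 x 460 mm); the four stand in the order mark1, mark2, mark3, mark4 along the row, 75 mm apart. Origin at the circle's middle on the board's upper face, which is 6 mm above the table; y runs along the row from mark4 towards mark1, x across it
- tower: the fixed start tower of the marble run, a brown cardboard column 62 x 48 mm and 165 mm tall standing on the base board in line with the circles, its middle 72.5 mm beyond the first circle, at the mark1 end or at the mark4 end of the row; at the other end, equally far out, stands the fixed low catch tray (open cardboard box, 110 x 70 mm, 28 mm high). Origin at the middle of its underside

How it is judged (in metres and radians):
At the end, for the whole second after the job is handed in: Tubes upright (4.5 deg), each within 12 mm of its circle, in order from tallest at the tower to shortest at the tray. Channel resting on them open side up: middle within 12 mm of the row line, 15 mm of half-way along, 92-113 mm high, slope 11-19 deg, in line to about 10 deg. All released, at rest (((horizontal distance between mark1 and tower below 0.12 m and horizontal distance between tube110_mid and mark1 below 0.012 m and horizontal distance between tube90_mid and mark2 below 0.012 m and horizontal distance between tube70_mid and mark3 below 0.012 m and horizontal distance between tube50_mid and mark4 below 0.012 m) or (horizontal distance between mark4 and tower below 0.12 m and horizontal distance between tube110_mid and mark4 below 0.012 m and horizontal distance between tube90_mid and mark3 below 0.012 m and horizontal distance between tube70_mid and mark2 below 0.012 m and horizontal distance between tube50_mid and mark1 below 0.012 m)) and angle between each of tube110_mid, tube90_mid, tube70_mid, tube50_mid's own z axis and vertical below 0.08 rad and linear speed of each of tube110, tube90, tube70, tube50, channel below 0.01 m/s and x of channel_mid in the frame of mark2 between -0.012 and 0.012 m and y of channel_mid in the frame of mark2 between -0.0525 and -0.0225 m and height (world z) of channel_mid between 0.092 and 0.113 m and angle between channel_mid's own z axis and vertical between 0.19 and 0.335 rad and angle between the x axis of channel_mid and the y axis of mark2, either way round below 0.335 rad); the robot touches nothing.
It also fails if it takes over 141 s, if anything falls off the work surface, if the arm or the gripper's body presses on something with over 40 N, if the wrist force passes 120 N, or if a joint passes its speed limit or range.

### The arm

A 6-joint arm with a two-finger parallel gripper is mounted at the origin on the work surface. World frame = base frame: x ahead of the robot, y to its left, z up, the work surface at z = 0. Lengths are in m, angles in degrees, forces in N, time in s.
With the tool pointing down it reaches from about 0.25 to 0.725 m from the base axis. Payload 9.7 kg.
Tool frame: the origin (TCP) lies midway between the tips of the shut fingers; the grasp point (between the pads) lies bot.hold_point_z behind it (bot.hold_point_z is the distance from the TCP to the grasp point, in m); z points along the fingers, y is the line along which they close (so a half turn about z gives the same grasp; the last joint's range is limited). The gripper opens to 85 mm and grips with 20 to 120 N. Pads are 22 mm wide; open, the fingers measure 114 mm over their backs; the gripper's body (76 mm by 85 mm) begins 54 mm behind the grasp point. The pads swing forward as they close: fully open they stand 13 mm farther back than shut.
Start: joints at [-70.646, 4.979, 10.078, 95.1, 0, 90], TCP at [0.182, -0.519, 0.231] pointing down, gripper open.
Joint ranges: [-179.16, 179.16], [-48.56, 103.87], [-65.8, 70.77], [-126.05, 130.52], [-82.76, 87.17], [-180, 180]. Speed limits (degrees/s): [127.2, 127.2, 147.25, 180, 180, 180].

### API

Orientations are given as [roll, pitch, yaw] about the fixed x, y, z axes, in that order (R = Rz(yaw) Ry(pitch) Rx(roll)).
In Python, from workcell import bot, camera, camera_model, ticket gives the robot as it stands.
- The arm moves only by the tool send_rows, never from a script. Its argument "targets" is text: rows parted by semicolons, each of 5 numbers parted by spaces: the shift along the tool's x, y, z in mm, then the turn about the tool's z in degrees, then the closure in counts, from 0 (fully open) to 255 (shut). A call has 1 to 20 rows; each row is the pose to reach, as a shift and turn from the pose commanded when the call began, along the tool's axes at that moment; what a row does not reach only later rows make up. A row lasts 1/8 s, in which the tool goes at most 62.5 mm and 10.7 degrees, less where a joint would pass 70% of its speed; a pose out of reach is approached as far as the arm can. A call with a gripper value outside its range is refused whole. The fingers move at their own pace and stop on an object; "newtons" is the grip in N (left out, the last holds). Time passes only in rows, so rows that repeat a pose let the fingers close. It gives the time, the measured TCP pose, the force, the opening and the grip force at its end, in the units of the state.
- bot.get_obs(): the state, without advancing time (a new reading comes with each control period).
- camera(name): name is "scene" or "top" or "wrist"; returns the picture (400x640x3 uint8, blue, green, red); there is no depth.
- camera_model(name): a dict with "K" (3x3 intrinsics, pixels), "pose" (4x4, takes a point from camera to world coordinates); the wrist camera has in their place "T_tool_cam" (4x4, takes a point from camera to tool coordinates, whose origin is the TCP and whose axes are the flange's). Camera axes: x right, y down, z forward; pixel columns grow to the right and rows downward; lengths in m; the calibration is good to about 2 mm. A picture is of the moment at which its call begins: read the wrist's pose just before it. camera_model takes no time and is no camera call.
- ticket.job_done(): hands the job in; it is judged then, once.
The state is a dict: "time": time; "q": joint angles; "qd": joint speeds; "joint_efforts": joint torques, N m; "ee_pos": TCP position; "tcp_rot": TCP orientation; "wrist_force": force on the tool from outside, world axes, zero at the start; "torque": the same for the moment, N m; "opening": finger opening in m; "grasp_force": force on a finger pad.
Only numpy, scipy, OpenCV 4.12 (cv2) and the standard library are available. Lean on these libraries where they do the work, as an engineer would, in place of code of your own. Each camera call takes 0.05 s, during which the arm holds its last target. There are 200 camera calls.

## Working session

There is one attempt and no reset: what is moved stays moved. The work goes in short steps, Python scripts to look and compute and a tool call to move; the robot and the scene stay as the last step left them, time stands still between calls to the robot, and variables do not carry over. Pictures are saved under pics/ and viewed, at most 14 in all, crops included, and the job is handed in when it is done.

Besides the shell and the picture viewer there is one more tool, called in YAML: its name, and indented under it one key for each argument. send_rows: Moves the arm, as the interface text tells. Its arguments: {"type":"object","properties":{"targets":{"type":"string"},"newtons":{"type":"number"}},"required":["targets"]}

```bash
mkdir -p pics; ls; python3 - <<'E'
from workcell import bot,camera,camera_model
import cv2
o=bot.get_obs();print(o, bot.hold_point_z)
for n in("top","scene"):
    cv2.imwrite(f"pics/{n}0.png",camera(n));m=camera_model(n);print(n,m["K"],m["pose"])
print(camera_model("wrist"))
E
```

```text
pics
{'time': 0.0, 'q': array([-7.06456466e+01,  5.01260521e+00,  1.00331085e+01,  9.50987270e+01,
       -2.13743074e-03,  9.00004482e+01]), 'qd': array([ 0.10831592,  0.02677271, -0.01390095, -0.00974847, -0.15457453,
        0.06138391]), 'joint_efforts': array([ 3.49421942e-03, -5.20383310e+01,  4.64807582e+01,  1.62726478e-02,
        1.02098381e-04,  8.63288449e-06]), 'ee_pos': array([ 0.18218918, -0.51870483,  0.23055657]), 'tcp_rot': array([-1.79921776e+02,  2.13804070e-03,  1.93539081e+01]), 'wrist_force': array([ 0.08766056, -0.16908784, -0.42215585]), 'torque': array([-0.0275257 , -0.0631897 ,  0.01816607]), 'grasp_force': 0.0, 'opening': 0.08536785519582707} 0.0187
top [[384.54396768   0.         325.60443934]
 [  0.         384.54396768 206.33424626]
 [  0.           0.           1.        ]] [[-0.01399123 -0.98635813  0.16401796  0.37621742]
 [-0.99989507  0.01441745  0.0014084   0.01613387]
 [-0.00375391 -0.16398104 -0.98645635  1.29632402]
 [ 0.          0.          0.          1.        ]]
scene [[377.11166658   0.         321.20624322]
 [  0.         377.11166658 195.60628728]
 [  0.           0.           1.        ]] [[ 0.59202677  0.66046134 -0.46183885  1.06449376]
 [ 0.80586592 -0.4786096   0.3485871  -0.36275305]
 [ 0.0091878  -0.57855308 -0.81559298  0.94281214]
 [ 0.          0.          0.          1.        ]]
{'K': array([[284.3831957 ,   0.        , 316.03569318],
       [  0.        , 284.3831957 , 203.48903669],
       [  0.        ,   0.        ,   1.        ]]), 'T_tool_cam': array([[ 8.77901248e-04, -9.55078980e-01, -2.96350081e-01,
         7.48241930e-02],
       [ 9.99998877e-01,  4.78483034e-04,  1.42031739e-03,
         6.35778341e-04],
       [-1.21471680e-03, -2.96350995e-01,  9.55078328e-01,
        -1.43564096e-01],
       [ 0.00000000e+00,  0.00000000e+00,  0.00000000e+00,
         1.00000000e+00]])}
```

View pics/top0.png

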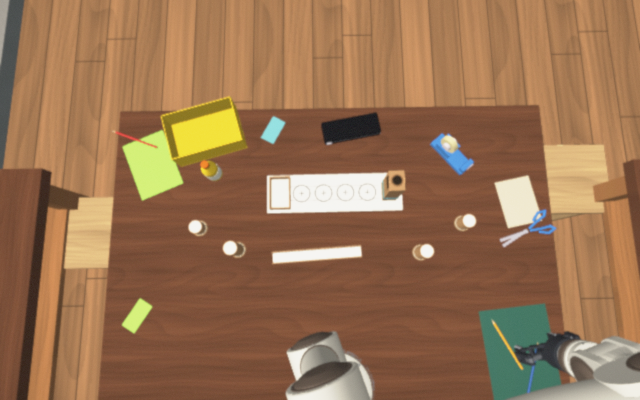

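View pics/scene0.png

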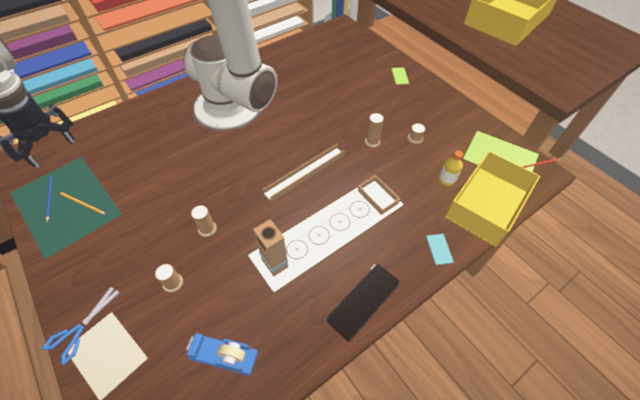

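The top view shows white tube ends at about (196,227), (232,247), (426,251) and (468,220), and the channel at (317,255). The circles run along row 192 from u=302 to u=367. The tower is on the right at (394,184), which is the −y side, and the tray is on the left. In the scene view the tubes are at (376,129), (417,130), (203,219) and (169,277).

```bash
cat > h.py <<'E'
import numpy as np,cv2
from scipy.spatial.transform import Rotation as Ro
from workcell import bot,camera,camera_model
def ray(K,T,uv):
    d=T[:3,:3]@np.linalg.inv(K)@np.array([*uv,1.]);return T[:3,3],d/np.linalg.norm(d)
def onz(K,T,uv,z):
    p,d=ray(K,T,uv);return p+d*(z-p[2])/d[2]
def tri(r1,r2):
    A=np.zeros((3,3));b=np.zeros(3)
    for p,d in(r1,r2):
        M=np.eye(3)-np.outer(d,d);A+=M;b+=M@p
    x=np.linalg.solve(A,b);return x,[np.linalg.norm(np.cross(x-p,d)) for p,d in(r1,r2)]
def white(im,v=165,s=60):
    h=cv2.cvtColor(im,cv2.COLOR_BGR2HSV)
    return ((h[...,2]>v)&(h[...,1]<s)).astype(np.uint8)
E
python3 - <<'E'
from h import *
def blobs(n):
    m=white(cv2.imread(f"pics/{n}0.png"))
    _,_,st,c=cv2.connectedComponentsWithStats(m);return [(c[i],st[i,4],st[i]) for i in range(1,len(st)) if st[i,4]>30],m
bt,mt=blobs("top");bs,ms=blobs("scene")
mod={n:camera_model(n) for n in("top","scene")}
def near(b,p):return min(b,key=lambda x:np.linalg.norm(x[0]-p))
for p,q in[((196,226),(417,127)),((232,246),(376,119)),((426,250),(200,212)),((468,220),(165,271)),((317,255),(305,172))]:
    a,b=near(bt,p),near(bs,q)
    x,e=tri(*[ray(mod[n]["K"],mod[n]["pose"],k[0]) for n,k in(("top",a),("scene",b))])
    print(a[0].round(1),a[1],b[0].round(1),b[1],x.round(4),np.round(e,4))
K,T=mod["top"]["K"],mod["top"]["pose"]
for uv in[(301.5,193),(323,192.5),(345,191.8),(367,191.2)]:print("mark",onz(K,T,uv,.006).round(4))
# board and channel rects
for p,z in(((334,205),.006),((317,255),.02)):
    a=near(bt,p);l=cv2.connectedComponents(mt)[1];k=l[l>0]
    L=l[tuple(np.argwhere(mt)[np.argmin(np.abs(np.argwhere(mt)-[p[1],p[0]]).sum(1))])]
    r=cv2.minAreaRect(np.argwhere(l==L)[:,::-1].astype(np.float32));bx=cv2.boxPoints(r)
    print(r,[onz(K,T,b,z)[:2].round(4) for b in bx])
E
```

```text
[194.7 226.3] 125 [418.1 127.8] 91 [0.524  0.4463 0.0484] [0.0001 0.0001]
[229.5 247.5] 147 [376.1 117.6] 94 [0.4495 0.3154 0.1088] [0.0001 0.0001]
[426.5 250.6] 140 [199.1 211.8] 156 [ 0.4324 -0.2949  0.0899] [0.0001 0.0001]
[468.9 220.2] 131 [163.9 271.8] 201 [ 0.5282 -0.4413  0.07  ] [0.0001 0.0001]
[316.5 254.1] 921 [301.  172.9] 540 [0.4266 0.0449 0.0038] [0.0067 0.0067]
mark [0.6382 0.0998 0.006 ]
mark [0.6389 0.0262 0.006 ]
mark [ 0.6402 -0.0491  0.006 ]
mark [ 0.6412 -0.1244  0.006 ]
((334.259765625, 192.4508819580078), (38.6865119934082, 135.33758544921875), 88.75463104248047) [array([0.7048, 0.2214]), array([ 0.7083, -0.2456]), array([ 0.5732, -0.2422]), array([0.5698, 0.2171])]
((316.43231201171875, 254.12057495117188), (10.27733039855957, 89.35140991210938), 85.60128784179688) [array([0.4368, 0.1987]), array([ 0.4552, -0.0959]), array([ 0.4215, -0.0975]), array([0.4033, 0.1958])]
```

send_rows:
  targets: "352 42 0 -70.65 0;352 42 0 -70.65 0;352 42 0 -70.65 0;352 42 0 -70.65 0;352 42 0 -70.65 0;352 42 0 -70.65 0;352 42 0 -70.65 0;352 42 0 -70.65 0;352 42 0 -70.65 0;352 42 0 -70.65 0;352 42 0 -70.65 0"
  newtons: 25

```text
time: 1.48
ee_pos: [0.5279, -0.4421, 0.2316]
tcp_rot: [180.0, 0.0, 89.9]
wrist_force: [0.4, 0.4, -0.3]
opening: 0.0855
grasp_force: 0.0
```

```bash
cat >> h.py <<'E'
def wr(name):
    o=bot.get_obs();m=camera_model("wrist");T=np.eye(4)
    T[:3,:3]=Ro.from_euler("xyz",o["tcp_rot"],degrees=True).as_matrix();T[:3,3]=o["ee_pos"]
    im=camera("wrist");cv2.imwrite(f"pics/{name}.png",im);return im,m["K"],T@m["T_tool_cam"],o
E
python3 - <<'E'
from h import *
im,K,T,o=wr("w1");print(o["ee_pos"],o["tcp_rot"],o["q"].round(1))
_,_,st,c=cv2.connectedComponentsWithStats(white(im))
for i in range(1,len(st)):
    if st[i,4]>150:print(st[i],c[i].round(1),onz(K,T,c[i],.07).round(4))
E
```

```text
[ 0.52787227 -0.44214569  0.23160269] [1.79983173e+02 1.27680890e-02 8.99274332e+01] [-39.9  25.8  35.5  99.7   0.   50.1]
[ 184    5   46   52 1863] [206.6  30.5] [ 0.4242 -0.2912  0.07  ]
[221  32  33  42 185] [243.9  58.4] [ 0.4576 -0.315   0.07  ]
[ 518  123   73   48 2284] [556.4 145.8] [ 0.7816 -0.3986  0.07  ]
[ 298  169   37   36 1037] [315.9 186.8] [ 0.5274 -0.4431  0.07  ]
[186 254  39  51 555] [203.6 278.8] [ 0.3897 -0.559   0.07  ]
[408 254  39  51 564] [428.4 278.7] [ 0.6651 -0.559   0.07  ]
[260 258  43  58 785] [281.3 284. ] [ 0.4846 -0.5664  0.07  ]
[ 304  260  111   78 6046] [358.9 299.5] [ 0.5812 -0.5887  0.07  ]
```

View pics/w1.png

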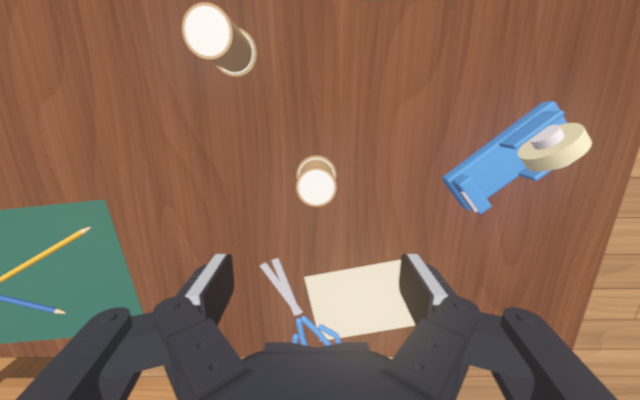

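The wrist view puts the 70 mm tube, at (316,187), at (0.527,−0.443). That agrees with the triangulation to within 2 mm, so I'll go down and grasp it.

send_rows:
  targets: "0 0 60 0 0;0 0 120 0 0;0 0 172 0 0;0 0 182 0 0;0 0 182 0 0;0 0 182 0 255;0 0 182 0 255;0 0 182 0 255;0 0 182 0 255;0 0 182 0 255;0 0 182 0 255;0 0 182 0 255;0 0 182 0 255;0 0 160 0 255;0 0 110 0 255;0 0 60 0 255;0 0 60 0 255"
  newtons: 25

```text
time: 3.65
ee_pos: [0.5297, -0.443, 0.1772]
tcp_rot: [179.6, 0.3, 90.0]
wrist_force: [1.2, -0.0, -0.7]
opening: 0.0431
grasp_force: 25.9
```

send_rows:
  targets: "60 0 0 0 255;120 0 0 0 255;180 0 0 0 255;240 0 0 0 255;300 0 0 0 255;360 0 0 0 255;420 0 0 0 255;468 0 0 0 255;468 0 0 0 255;468 50 0 0 255;468 100 0 0 255;468 111 0 0 255;468 111 0 0 255;468 111 0 0 255"

```text
time: 5.4
ee_pos: [0.6384, 0.0257, 0.1716]
tcp_rot: [-180.0, 0.0, 90.0]
wrist_force: [0.2, -0.8, -1.1]
opening: 0.0429
grasp_force: 26.1
```

```bash
python3 - <<'E'
from h import *
im,K,T,o=wr("w2");print(o["ee_pos"],o["tcp_rot"],o["opening"],T)
for p in [(.6386,.1006,.006),(.6393,.0256,.006)]:
    q=np.linalg.inv(T)@[*p,1];print((K@q[:3]/q[2]).round(1))
E
```

```text
[0.6384062  0.02571227 0.17163262] [-1.79994360e+02  3.22538022e-03  8.99800930e+01] 0.04289808463396985 [[ 9.99999857e-01  5.28239517e-04  8.81239135e-05  6.37951578e-01]
 [ 5.30558290e-04 -9.54801713e-01 -2.97243011e-01  1.00443850e-01]
 [-7.28746409e-05  2.97243015e-01 -9.54801856e-01  3.15191705e-01]
 [ 0.00000000e+00  0.00000000e+00  0.00000000e+00  1.00000000e+00]]
[316.7 114.8   1. ]
[317.2 185.2   1. ]
```

View pics/w2.png

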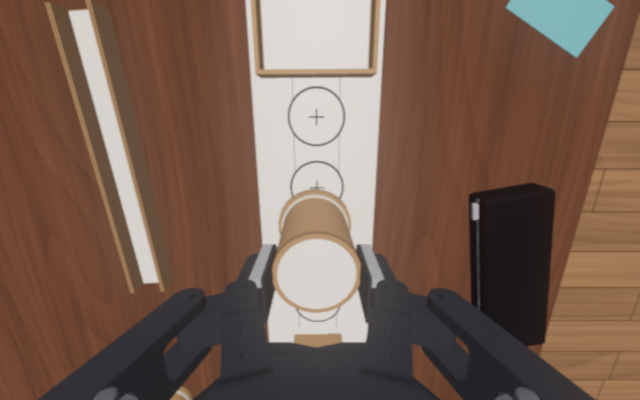

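The circle crosses are at (316,117) and (317,187), about 2 px from the predicted positions, so the marks are good to about 2 mm. I'll lower the 70 mm tube and release it.

send_rows:
  targets: "-1 1 50 0 255;-1 1 95 0 255;-1 1 110 0 255;-1 1 115 0 255;-1 1 115 0 255;-1 1 115 0 255;-1 1 115 0 0;-1 1 115 0 0;-1 1 115 0 0;-1 1 115 0 0;-1 1 115 0 0;-1 1 70 0 0;-1 1 20 0 0;-1 1 -30 0 0;-1 1 -58 0 0;-1 1 -58 0 0"

```text
time: 7.45
ee_pos: [0.6411, 0.0252, 0.2319]
tcp_rot: [179.8, -0.0, 90.0]
wrist_force: [-0.2, -1.1, 0.1]
opening: 0.0851
grasp_force: 0.0
```

send_rows:
  targets: "-53 -34 0 0 0;-106 -68 0 0 0;-159 -102 0 0 0;-212 -136 0 0 0;-265 -171 0 0 0;-320 -207 0 0 0;-320 -207 0 0 0;-320 -207 60 0 0;-320 -207 120 0 0;-320 -207 150 0 0;-320 -207 160 0 0;-320 -207 160 0 0;-320 -207 160 0 0"

```text
time: 9.07
ee_pos: [0.4342, -0.2952, 0.0708]
tcp_rot: [179.9, 0.1, 90.0]
wrist_force: [-0.4, -0.6, 0.1]
opening: 0.0856
grasp_force: 0.0
```

send_rows:
  targets: "0 0 0 0 255;0 0 0 0 255;0 0 0 0 255;0 0 0 0 255;0 0 0 0 255;0 0 0 0 255;0 0 0 0 255;0 0 0 0 255;0 0 -30 0 255;0 0 -80 0 255;0 0 -130 0 255;0 0 -150 0 255;0 0 -150 0 255"

```text
time: 10.7
ee_pos: [0.4338, -0.2952, 0.2204]
tcp_rot: [179.9, 0.1, 90.0]
wrist_force: [0.1, 0.2, 0.2]
opening: 0.0431
grasp_force: 25.8
```

send_rows:
  targets: "60 0 0 0 255;120 0 0 0 255;180 0 0 0 255;245 0 0 0 255;245 50 0 0 255;245 100 0 0 255;245 150 0 0 255;245 207 0 0 255;245 207 0 0 255;245 207 50 0 255;245 207 100 0 255;245 207 135 0 255;245 207 144 0 255;245 207 144 0 255;245 207 144 0 255"

```text
time: 12.58
ee_pos: [0.6397, -0.0499, 0.0753]
tcp_rot: [-180.0, -0.0, 90.0]
wrist_force: [0.0, -0.3, -0.1]
opening: 0.043
grasp_force: 26.9
```

send_rows:
  targets: "0 0 0 0 0;0 0 0 0 0;0 0 0 0 0;0 0 0 0 0;0 0 0 0 0;0 0 -50 0 0;0 0 -100 0 0;0 0 -155 0 0;0 0 -155 0 0"

```text
time: 13.7
ee_pos: [0.6417, -0.05, 0.2357]
tcp_rot: [179.5, 0.0, 90.0]
wrist_force: [0.1, -0.1, -0.5]
opening: 0.0855
grasp_force: 0.0
```

send_rows:
  targets: "52 -27 0 0 0;104 -54 0 0 0;156 -81 0 0 0;208 -108 0 0 0;260 -135 0 0 0;312 -163 0 0 0;365 -190 0 0 0;365 -190 0 0 0;365 -190 50 0 0;365 -190 100 0 0;365 -190 130 0 0;365 -190 141 0 0;365 -190 141 0 0;365 -190 141 0 0"

```text
time: 15.45
ee_pos: [0.451, 0.3154, 0.0909]
tcp_rot: [179.9, -0.1, 90.0]
wrist_force: [0.1, -0.5, 0.7]
opening: 0.0855
grasp_force: 0.0
```

send_rows:
  targets: "0 0 0 0 255;0 0 0 0 255;0 0 0 0 255;0 0 0 0 255;0 0 0 0 255;0 0 0 0 255;0 0 0 0 255;0 0 0 0 255;0 0 -30 0 255;0 0 -80 0 255;0 0 -130 0 255;0 0 -150 0 255;0 0 -150 0 255"

```text
time: 17.08
ee_pos: [0.4507, 0.3154, 0.2404]
tcp_rot: [179.9, -0.1, 90.0]
wrist_force: [0.0, 0.7, -1.5]
opening: 0.0428
grasp_force: 26.0
```

send_rows:
  targets: "-60 0 0 0 255;-120 0 0 0 255;-180 0 0 0 255;-240 0 0 0 255;-300 0 0 0 255;-360 0 0 0 255;-420 0 0 0 255;-440 0 0 0 255;-440 50 0 0 255;-440 100 0 0 255;-440 150 0 0 255;-440 190 0 0 255;-440 190 0 0 255;-440 190 40 0 255;-440 190 80 0 255;-440 190 120 0 255;-440 190 144 0 255;-440 190 144 0 255;-440 190 144 0 255"

```text
time: 19.45
ee_pos: [0.6394, -0.1249, 0.0949]
tcp_rot: [-180.0, -0.0, 90.0]
wrist_force: [0.2, 0.5, -1.2]
opening: 0.0433
grasp_force: 30.9
```

send_rows:
  targets: "0 0 0 0 0;0 0 0 0 0;0 0 0 0 0;0 0 0 0 0;0 0 0 0 0;0 0 -50 0 0;0 0 -100 0 0;0 0 -145 0 0;0 0 -145 0 0"

```text
time: 20.58
ee_pos: [0.6414, -0.1251, 0.2447]
tcp_rot: [179.6, 0.1, 90.0]
wrist_force: [0.2, 0.8, 0.4]
opening: 0.085
grasp_force: 0.0
```

send_rows:
  targets: "57 -12 0 0 0;114 -24 0 0 0;171 -36 0 0 0;228 -48 0 0 0;285 -60 0 0 0;342 -72 0 0 0;399 -84 0 0 0;456 -96 0 0 0;513 -108 0 0 0;571 -116 0 0 0;571 -116 0 0 0;571 -116 0 0 0;571 -116 60 0 0;571 -116 120 0 0;571 -116 180 0 0;571 -116 205 0 0;571 -116 210 0 0;571 -116 210 0 0;571 -116 210 0 0"

```text
time: 22.95
ee_pos: [0.5252, 0.4465, 0.0325]
tcp_rot: [179.9, -0.1, 90.0]
wrist_force: [-0.1, 0.1, 1.0]
opening: 0.0853
grasp_force: 0.0
```

send_rows:
  targets: "0 0 0 0 255;0 0 0 0 255;0 0 0 0 255;0 0 0 0 255;0 0 0 0 255;0 0 0 0 255;0 0 0 0 255;0 0 0 0 255;0 0 -30 0 255;0 0 -80 0 255;0 0 -130 0 255;0 0 -150 0 255;0 0 -150 0 255"

```text
time: 24.58
ee_pos: [0.5247, 0.4465, 0.1816]
tcp_rot: [179.9, -0.1, 90.0]
wrist_force: [0.5, -0.2, -1.2]
opening: 0.0433
grasp_force: 25.7
```

send_rows:
  targets: "-60 0 0 0 255;-120 0 0 0 255;-180 0 0 0 255;-240 0 0 0 255;-300 0 0 0 255;-347 0 0 0 255;-347 50 0 0 255;-347 100 0 0 255;-347 114 0 0 255;-347 114 0 0 255;-347 114 50 0 255;-347 114 100 0 255;-347 114 135 0 255;-347 114 144 0 255;-347 114 144 0 255;-347 114 144 0 255"

```text
time: 26.58
ee_pos: [0.6378, 0.0992, 0.0366]
tcp_rot: [180.0, -0.0, 90.0]
wrist_force: [-0.8, 0.1, -0.3]
opening: 0.0431
grasp_force: 26.5
```

send_rows:
  targets: "0 0 0 0 0;0 0 0 0 0;0 0 0 0 0;0 0 0 0 0;0 0 0 0 0;0 0 -50 0 0;0 0 -100 0 0;0 0 -160 0 0;0 0 -200 0 0;0 0 -200 0 0;-60 -30 -200 0 0;-100 -80 -200 0 0;-100 -140 -200 0 0;-60 -200 -200 0 0;-55 -205 -200 0 0;-55 -205 -200 0 0;-55 -205 -200 0 0"

```text
time: 28.7
ee_pos: [0.4341, 0.0439, 0.2357]
tcp_rot: [-180.0, 0.0, 90.0]
wrist_force: [0.0, 0.4, 0.1]
opening: 0.0853
grasp_force: 0.0
```

```bash
python3 - <<'E'
from h import *
o=bot.get_obs();print(o["ee_pos"],o["tcp_rot"])
I={n:camera(n) for n in("top","scene")}
for n in I: cv2.imwrite(f"pics/{n}1.png",I[n])
v=np.vstack([cv2.resize(I["top"][140:290,220:440],None,fx=2,fy=2),cv2.resize(I["scene"][140:290,230:450],None,fx=2,fy=2)]);cv2.imwrite("pics/v1.png",v)
im,K,T,o=wr("w3")
E
```

```text
[0.43412517 0.04394522 0.2357018 ] [-1.79972801e+02  1.25808678e-02  9.00153862e+01]
```

View pics/v1.png

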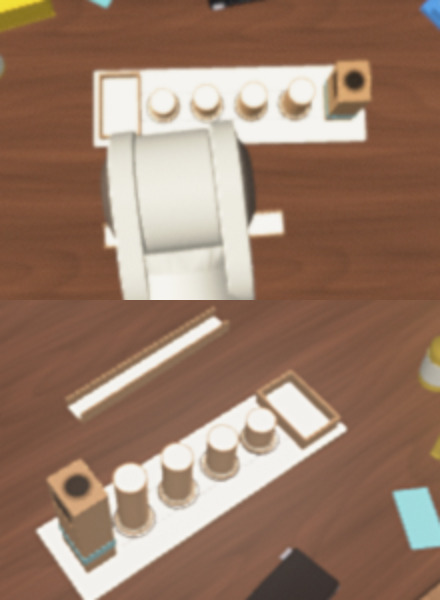

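View pics/w3.png

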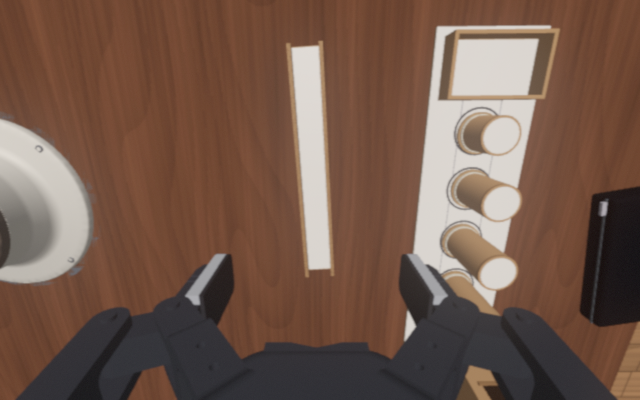

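All four tubes stand in the right order from the tower to the tray. The wrist view shows the channel from about (305,45) to (319,268). I'll measure the tube tops and the channel now.

```bash
python3 - <<'E'
from h import *
mod={n:camera_model(n) for n in("top","scene")}
def comps(im,amin):
    l=cv2.connectedComponentsWithStats(white(im));return [(l[3][i],l[2][i,4]) for i in range(1,l[0]) if l[2][i,4]>amin],l
def near(b,p):return min(b,key=lambda x:np.linalg.norm(x[0]-p))
ti,si=cv2.imread("pics/top1.png"),cv2.imread("pics/scene1.png")
# tube tops touch the board in the top view: scene-view tops onto known heights
for p,h in(((295,236),.116),((318,229),.096),((341,219),.076),((360,207),.056)):
    m=white(si);a=m[p[1]-13:p[1]+14,p[0]-13:p[0]+14]
    k=cv2.connectedComponentsWithStats(a)
    b=near([(k[3][i]+[p[0]-13,p[1]-13],k[2][i,4]) for i in range(1,k[0])],p)
    print(h,b,onz(mod["scene"]["K"],mod["scene"]["pose"],b[0],h).round(4))
o=bot.get_obs();m=camera_model("wrist");T=np.eye(4)
T[:3,:3]=Ro.from_euler("xyz",o["tcp_rot"],degrees=True).as_matrix();T[:3,3]=o["ee_pos"];T=T@m["T_tool_cam"]
w=cv2.imread("pics/w3.png");b,l=comps(w,150)
for p,h in(((500,134),.056),((500,203),.076),((496,271),.096)):
    a=near(b,p);print("w",a,onz(m["K"],T,a[0],h).round(4))
L=l[1][150,312];bx=cv2.boxPoints(cv2.minAreaRect(np.argwhere(l[1]==L)[:,::-1].astype(np.float32)))
c=np.array([onz(m["K"],T,q,.004) for q in bx]);print(bx.round(0),c.round(4),c.mean(0).round(4))
E
```

```text
0.116 (array([296.95408163, 232.80102041]), np.int32(392)) [ 0.6528 -0.1265  0.116 ]
0.096 (array([318.28798186, 227.13378685]), np.int32(441)) [ 0.6615 -0.0664  0.096 ]
0.076 (array([340.58099352, 218.87688985]), np.int32(463)) [0.6665 0.0045 0.076 ]
0.056 (array([359.44375, 207.35625]), np.int32(480)) [0.6585 0.0796 0.056 ]
w (array([467.27981172, 166.61857442]), np.int32(13384)) [0.6063 0.0621 0.056 ]
w (array([467.27981172, 166.61857442]), np.int32(13384)) [0.5957 0.0656 0.076 ]
w (array([494.47896996, 277.55879828]), np.int32(1165)) [ 0.6359 -0.0576  0.096 ]
[[291.  47.]
 [319.  45.]
 [331. 268.]
 [302. 270.]] [[ 0.4032  0.1952  0.004 ]
 [ 0.4365  0.1968  0.004 ]
 [ 0.4551 -0.0993  0.004 ]
 [ 0.4131 -0.1018  0.004 ]] [0.427  0.0477 0.004 ]
```

send_rows:
  targets: "5 -5 60 -3.3 0;5 -5 120 -3.3 0;5 -5 180 -3.3 0;5 -5 215 -3.3 0;5 -5 225 -3.3 0;5 -5 229 -3.3 0;5 -5 229 -3.3 0;5 -5 229 -3.3 0"
  newtons: 30

```text
time: 29.85
ee_pos: [0.4292, 0.0492, 0.0086]
tcp_rot: [179.9, -0.0, 93.3]
wrist_force: [0.2, -0.9, -0.6]
opening: 0.0855
grasp_force: 0.0
```

```bash
python3 - <<'E'
from h import *
T0=np.eye(4);m=camera_model("wrist")
T0[:3,:3]=Ro.from_euler("xyz",[-179.9728,.01258,90.0154],degrees=True).as_matrix();T0[:3,3]=[0.43412517,0.04394522,0.2357018]
for p,h in(((501,134),.056),((500,203),.076),((496,271),.096)):print("top",onz(m["K"],T0@m["T_tool_cam"],p,h).round(4))
im,K,T,o=wr("w4");print(o["ee_pos"],o["tcp_rot"],o["wrist_force"])
E
```

```text
top [0.6381 0.0988 0.056 ]
top [0.6389 0.0251 0.076 ]
top [ 0.6363 -0.0489  0.096 ]
[0.4291801  0.04919099 0.00855854] [ 1.79884850e+02 -6.17539994e-03  9.33038938e+01] [ 0.19450998 -0.88987406 -0.56062169]
```

View pics/w4.png

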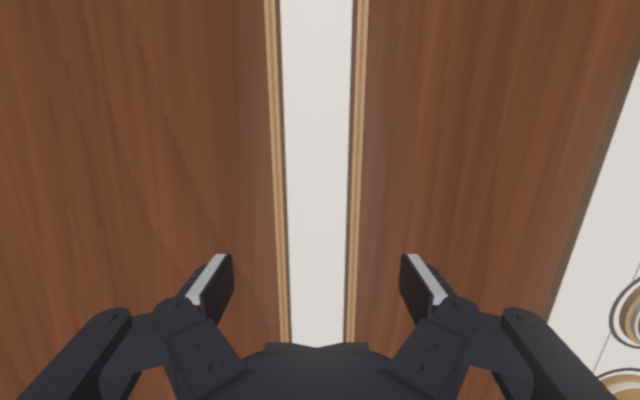

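The channel is centred and in line between the fingers, running vertically at u≈317. The tube tops agree with their circles to within about 3 mm. I'll grip the channel and lift it.

send_rows:
  targets: "0 0 4 0 0;0 0 4 0 255;0 0 4 0 255;0 0 4 0 255;0 0 4 0 255;0 0 4 0 255;0 0 4 0 255;0 0 4 0 255;0 0 4 0 255;0 0 -30 0 255;0 0 -80 0 255;0 0 -130 0 255;0 0 -180 0 255;0 0 -210 0 255;0 0 -210 0 255"

```text
time: 31.78
ee_pos: [0.4291, 0.0492, 0.219]
tcp_rot: [179.8, -0.0, 93.3]
wrist_force: [-0.4, -0.6, -0.8]
opening: 0.0396
grasp_force: 31.2
```

```bash
python3 - <<'E'
from h import *
o=bot.get_obs();print(o["ee_pos"],o["tcp_rot"],o["wrist_force"])
cv2.imwrite("pics/s2.png",camera("scene")[60:300,180:480])
E
```

```text
[0.42907199 0.04918987 0.21904157] [ 1.79827062e+02 -8.54948788e-03  9.33014998e+01] [-0.3813159  -0.63647292 -0.80365429]
```

View pics/s2.png

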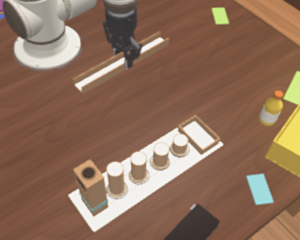

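send_rows:
  targets: "-25 50 0 1 255;-50 100 0 2 255;-75 150 0 2.7 255;-103 206 0 2.7 255;-103 206 0 2.7 255;-103 206 25 2.7 255;-103 206 42 2.7 255;-103 206 46 2.7 255;-103 206 50 2.7 255;-103 206 54 2.7 255;-103 206 57 2.7 255;-103 206 60 2.7 255"

```text
time: 33.33
ee_pos: [0.64, -0.0418, 0.1574]
tcp_rot: [180.0, -0.0, 90.6]
wrist_force: [-0.2, 1.8, 1.3]
opening: 0.0396
grasp_force: 31.7
```

```bash
python3 - <<'E'
from h import *
o=bot.get_obs();print(o["ee_pos"],o["tcp_rot"],o["wrist_force"],o["torque"])
cv2.imwrite("pics/s3.png",cv2.resize(camera("scene")[140:300,200:450],None,fx=2,fy=2))
E
```

```text
[ 0.6400124  -0.04182315  0.15738774] [ 1.79968754e+02 -2.55838593e-03  9.06087273e+01] [-0.23774783  1.76973318  1.3141953 ] [ 0.02344715  0.05850022 -0.08042636]
```

View pics/s3.png

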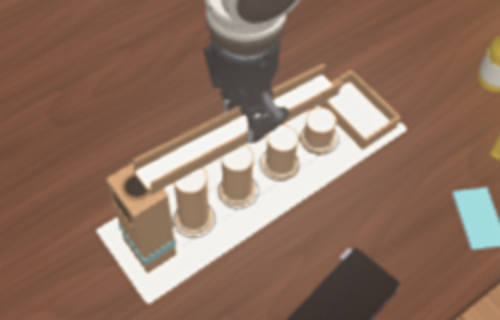

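The channel's end rests on the tower, and the channel is starting to pivot in the grip with little force. I'll press on to reach the 15° tilt.

send_rows:
  targets: "0 0 3 0 255;0 0 6 0 255;0 0 9 0 255;0 0 12 0 255;0 0 15 0 255;0 0 18 0 255;0 0 21 0 255;0 0 24 0 255;0 0 24 0 255;0 0 24 0 255"

```text
time: 34.62
ee_pos: [0.6398, -0.0417, 0.1332]
tcp_rot: [-180.0, -0.0, 90.6]
wrist_force: [0.3, 0.4, 0.8]
opening: 0.0392
grasp_force: 32.0
```

```bash
python3 - <<'E'
from h import *
o=bot.get_obs();print(o["ee_pos"],o["tcp_rot"],o["wrist_force"],o["torque"])
cv2.imwrite("pics/s4.png",cv2.resize(camera("scene")[140:300,200:450],None,fx=2,fy=2))
E
```

```text
[ 0.63980423 -0.04174868  0.13317676] [-1.79987128e+02 -1.68547670e-02  9.06056993e+01] [0.29548242 0.38675145 0.84144044] [-0.08961685  0.04073984 -0.03418789]
```

View pics/s4.png

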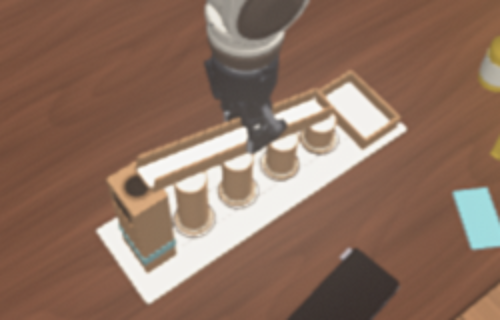

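send_rows:
  targets: "0 0 -8 0 255;0 0 -12 0 255;16 0 -12 0 255;33 0 -12 0 255;33 0 -12 0 255;33 0 5 0 255;33 0 18 0 255;33 0 26 0 255;33 0 30 0 255;33 0 32 0 255;33 0 34 0 255;33 0 34 0 255;33 0 34 0 255"

```text
time: 36.3
ee_pos: [0.6397, -0.0089, 0.0998]
tcp_rot: [180.0, -0.0, 90.6]
wrist_force: [-0.2, 0.2, 0.6]
opening: 0.0395
grasp_force: 32.0
```

```bash
python3 - <<'E'
from h import *
o=bot.get_obs();print(o["ee_pos"],o["tcp_rot"],o["wrist_force"],o["torque"])
cv2.imwrite("pics/s5.png",cv2.resize(camera("scene")[140:300,200:450],None,fx=3,fy=3))
E
```

```text
[ 0.63973717 -0.0088548   0.09978113] [ 1.79955100e+02 -1.36313430e-03  9.06025403e+01] [-0.24638302  0.16797651  0.62814393] [ 0.1810991  -0.00662242  0.01180887]
```

View pics/s5.png

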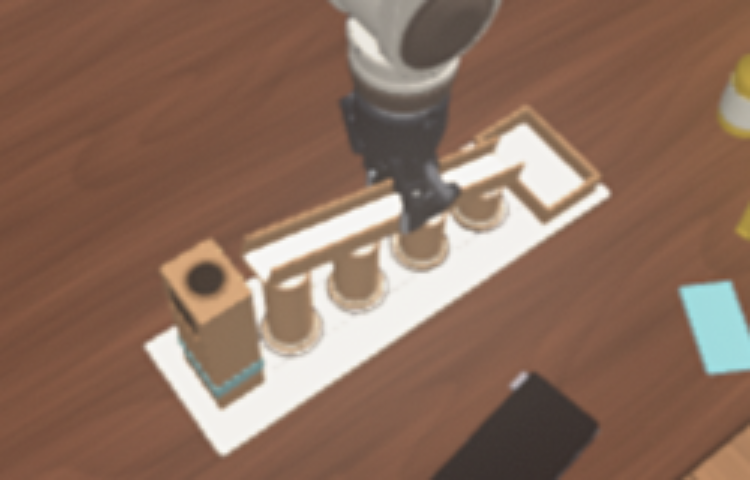

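The channel sits just over the row, tilted and in line. I'll creep down the last 3 mm and then release.

send_rows:
  targets: "0 0 1 0 255;0 0 2 0 255;0 0 3 0 255;0 0 3.5 0 255;0 0 3.5 0 255;0 0 3.5 0 255"
  newtons: 20

```text
time: 37.1
ee_pos: [0.6395, -0.0089, 0.0958]
tcp_rot: [-180.0, 0.0, 90.6]
wrist_force: [0.1, 1.0, 0.8]
opening: 0.0394
grasp_force: 32.0
```

send_rows:
  targets: "0 0 0 0 125;0 0 0 0 120;0 0 0 0 110;0 0 0 0 90;0 0 0 0 60;0 0 0 0 30;0 0 0 0 0;0 0 0 0 0;0 0 0 0 0;0 0 -15 0 0;0 0 -40 0 0;0 0 -90 0 0;0 0 -140 0 0;0 -60 -160 0 0;0 -120 -160 0 0;0 -180 -160 0 0;0 -240 -160 0 0;0 -240 -160 0 0;0 -240 -160 0 0"

```text
time: 39.48
ee_pos: [0.3999, -0.0114, 0.257]
tcp_rot: [179.9, 0.0, 90.6]
wrist_force: [1.2, -0.5, 0.3]
opening: 0.0856
grasp_force: 0.0
```

```bash
python3 - <<'E'
from h import *
S=camera("scene");t=camera("top")
cv2.imwrite("pics/s6.png",S);cv2.imwrite("pics/t6.png",t)
cv2.imwrite("pics/v6.png",np.vstack([cv2.resize(S[180:280,230:430],None,fx=3,fy=3),cv2.resize(t[150:240,240:440],None,fx=3,fy=3)]))
E
```

View pics/v6.png

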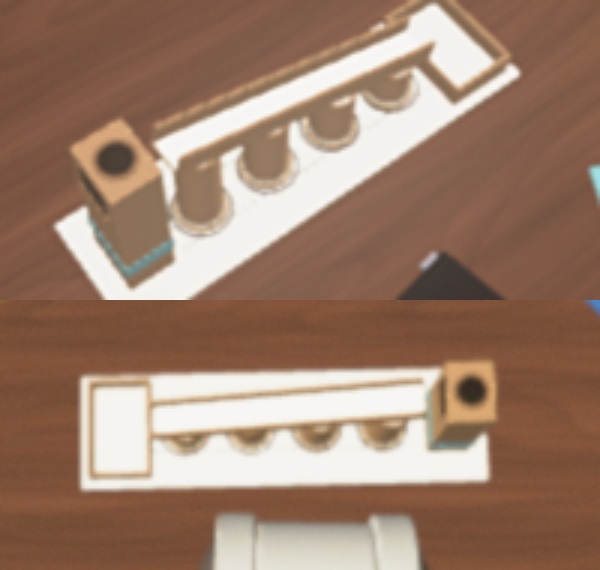

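The channel rests on all four tubes between the tower and the tray. I'll check its pose by triangulating the rim ends.

```bash
python3 - <<'E'
from h import *
M={n:camera_model(n) for n in("top","scene")}
P=[]
for a,b in(((381.3,176.7),(290,234.5)),((290.7,184.3),(375,194.5)),((382.7,188.3),(281.7,221.7)),((290.7,196),(366.7,186.7))):
    x,e=tri(ray(M["top"]["K"],M["top"]["pose"],a),ray(M["scene"]["K"],M["scene"]["pose"],b));P.append(x);print(x.round(4),np.round(e,4))
P=np.array(P);c=P.mean(0);d=P[[0,2]].mean(0)-P[[1,3]].mean(0);print(c.round(4),d.round(4),np.linalg.norm(d),np.degrees(np.arctan2(d[2],np.hypot(*d[:2]))))
o=bot.get_obs();print(o["time"])
E
```

```text
[ 0.6591 -0.1527  0.1431] [0.0025 0.0025]
[0.6562 0.1332 0.0712] [0.003 0.003]
[ 0.6213 -0.153   0.1523] [0.0039 0.0039]
[0.6186 0.1341 0.0666] [0.0036 0.0036]
[ 0.6388 -0.0096  0.1083] [ 0.0028 -0.2865  0.0788] 0.2971234407426422 15.384995777190934
39.575
```

```bash
python3 -c "
from workcell import ticket
print(ticket.job_done())"
```

```text
the job is handed in; nothing more can be done
None
```

I handed the job in after 40 s of robot time: the four tubes stand on their circles in order of height from tower to tray (the 110 mm tube's final spot was not measured), and the channel rests centred on them, open side up, sloping about 15°; no verdict came back.

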